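# Set the angle gauge against the shin bump and hold it on the mark

### The job

On the leg trainer, show the needle angle for the trainee: take the angle gauge by its grip, stand it lengthways on the flat of the shin with the dial facing away from the robot, and slide it gently towards the knee until its heel foot stops against the bony bump below the knee. Then rock it back over that heel foot, leaning towards the knee, until its swinging pointer settles on the index mark of the bezel. Finish holding it still there, heel foot pressed lightly on the shin and still up against the bump, and leave the other things on the table alone.

Things in the scene. Friction and masses are not known exactly. Their poses are not given: they have to be found in the camera images.
- gauge: Loose gravity angle gauge, about 200 g, 144 mm tall, standing upright. Origin: centre of its underside; z up, x from heel foot to toe foot, dial on the +y face. Feet: rubber bars 8 mm in diameter, 26 mm wide, at x = -22 mm (heel) and +22 mm (toe), under a bridge 56 mm long. Dial housing 80 mm in diameter, 18 mm thick, centred at z = 56 mm; its bezel ring stands 6 mm proud at +y.
- gauge_grip (a point): Middle of the part of the gauge's black grip to be held: (0, 0, 121) mm in the gauge's frame, axes as the gauge's. The grip is a block 26 mm along x, 20 mm along y, from z = 98 to 144 mm; grey shoulder below it.
- heel_foot (a point): Middle of the axis of the gauge's heel foot bar: (-22, 0, 4) mm in the gauge's frame, so 4 mm above what the foot stands on. Axes as the gauge's.
- pointer (a joint): Angle in rad of the weighted pointer that swings freely on the dial (pivot at (0, 9, 56) mm in the gauge's frame). It hangs plumb and settles about 1 s after a movement. 0: gauge upright; positive: the gauge's top leans towards its heel (-x) and the pointer stands on the heel side of the dial. Its value is the lean from plumb.
- pointer_tip (a point): Tip of the swinging pointer, 29 mm from the pivot; its z axis runs from the tip to the pivot.
- bezel (a joint): Angle in rad to which the index mark is set (it stays there), from 0.18 to 0.37, counted like the pointer: the pointer is on the mark when both joints read the same. The fine ticks on the white dial are 10 degrees apart.
- mark (a point): Inner end of the index mark, a dark bar with a tab on the dial's bezel ring, 30 mm from the pivot on the heel (-x) side of the lowest point; its z axis runs from the mark to the pivot.
- shin: Lower leg of the fixed leg trainer (child's leg on a board, toes up). Origin on the knee axis, 85 mm above the table; x towards the ankle, roughly to the right; z up. Flat front, 18 mm wide, at z = 28 mm from x = 38 to 165 mm; knee cap to z = 36 mm; toes at x = 180 to 225 mm to z = 88 mm. Slopes 0 to 8 degrees down to the ankle; sprung at the knee: 1 mm for 2 N under both feet, 4 N under the heel.
- tuberosity: Bony bump on the shin below the knee, 7 mm high, 18 mm wide, 15 mm long. Origin: foot of its steep ankle-side face, in the middle, level with the shin's flat (x = 38, z = 28 mm in the shin's frame); axes as the shin's; the bump lies at -x. With the heel foot against it the heel_foot point is at x = 4 mm (up to 6 when leaned back), z = 4 mm here.
- saline: Bystander: clear bottle standing, 54 mm in diameter, 105 mm high; origin in the middle of its underside.
- driver: Bystander: dark pistol-shaped drill lying on its side, 120 mm long, 120 mm wide, 44 mm high.
- syringe: Bystander: syringe lying, 135 mm long, 23 mm high.
- tape: Bystander: roll of tape lying flat, 72 mm in diameter, 25 mm high.
There are look-alikes about, which are no part of the job. Of the things that look like the gauge, the largest one is meant.

How it is judged:
By the outcome, as a careful person would: the job done as asked, in the order asked, and still so for the second after the job is handed in, while the arm keeps its last pose, push and grip.
It also fails if it takes over 45 s, if anything falls off the work surface, if the arm or the gripper's body presses on something with over 40 N, if the wrist force passes 120 N, or if a joint passes its speed limit or range.

### The arm

A 6-joint arm with a two-finger parallel gripper is mounted at the origin on the work surface. World frame = base frame: x ahead of the robot, y to its left, z up, the work surface at z = 0. Lengths are in m, angles in degrees, forces in N, time in s.
With the tool pointing down it reaches from about 0.35 to 0.85 m from the base axis. Payload 8.1 kg.
Tool frame: the origin (TCP) lies midway between the tips of the shut fingers; the grasp point (between the pads) lies 19 mm behind it (bot.grasp_offset is the distance from the TCP to the grasp point, in m); y points along the fingers, x is the direction in which the jaws open and shut, and the axes are right-handed (so a half turn about y gives the same grasp; the last joint's range is limited). The gripper opens to 93 mm and grips with 3 to 60 N. Pads are 15 mm wide; open, the fingers measure 128 mm over their backs; the gripper's body (75 mm by 188 mm) begins 65 mm behind the grasp point.
Start: joints at [63.976, 7.471, 85.268, -0, 87.261, -4.893], TCP at [0.216, 0.56, 0.219] pointing down, gripper open.
Joint ranges: [-169.43, 169.43], [-51.17, 129.36], [1.28, 143.12], [-76.62, 256.62], [0, 156.53], [-152.29, 152.29]. Speed limits (degrees/s): [136.94, 136.94, 159.86, 180, 180, 180].

### API

Orientations are given as [roll, pitch, yaw] about the fixed x, y, z axes, in that order (R = Rz(yaw) Ry(pitch) Rx(roll)).
In Python, from plant import bot, get_image gives the robot as it stands. The module is installed in compiled form; this text tells all that it offers.
- The arm moves only by the shell command python3 -m jog 'ROWS'. ROWS is JSON, a list of rows, each a list of 3 entries, a list of its own where there are three numbers: the shift along the tool's x, y, z in mm, then the turn, a rotation vector about the tool's x, y, z in rad, then the finger opening in mm, from 0 to 93. In form: [[[x, y, z], [rx, ry, rz], gripper], ...]. A call has exactly 5 rows; each row is the pose to reach, as a shift and turn from the pose commanded when the call began, along the tool's axes at that moment; what a row does not reach only later rows make up. A row lasts 1/8 s, in which the tool goes at most 62.5 mm and 10.7 degrees, less where a joint would pass 70% of its speed; a pose out of reach is approached as far as the arm can. A call with a gripper value outside its range is refused whole. The fingers move at their own pace and stop on an object; the grip force is fixed at half the most. Time passes only in rows, so rows that repeat a pose let the fingers close, or fill a call up. It gives the time, the measured TCP pose, the force and the opening at its end, in the units of the state.
- bot.sense(): the state, without advancing time (a new reading comes with each control period).
- get_image(name): name is "side" or "top"; returns a dict with "pixels" (420x560x3 uint8, blue, green, red), "range_z" (420x560 float32, m along the optical axis (not along the pixel's ray), 0 where there is no reading), "fov_y" (degrees; the focal length in pixels is half the picture's height over the tangent of half this angle, whatever the lens; pixels are square), "cx", "cy" (the principal point, pixels), "view" (4x4, takes a point from world to camera coordinates). Camera axes: x right, y down, z forward; pixel columns grow to the right and rows downward; lengths in m; the calibration is good to about 2 mm. A picture is of the moment at which its call begins.
- bot.close_job(): hands the job in, once; it reports no verdict.
The state is a dict: "time": time; "joint_pos": joint angles; "qd": joint speeds; "joint_torque": joint torques, N m; "eef_pos": TCP position; "tool_rot": TCP orientation; "ft_force": force on the tool from outside, world axes, zero at the start; "torque": the same for the moment, N m; "opening": finger opening in m.
Only numpy, scipy, OpenCV 4.12 (cv2) and the standard library are available. Lean on these libraries where they do the work, as an engineer would, in place of code of your own. Each camera call takes 0.05 s, during which the arm holds its last target. There are 200 camera calls.

## Working session

There is one attempt and no reset: what is moved stays moved. The work goes in short steps, Python scripts to look and compute and a shell command to move; the robot and the scene stay as the last step left them, time stands still between calls to the robot, and variables do not carry over. Pictures are saved under pics/ and viewed, about 8 in all and at most 12, crops included, and the job is handed in when it is done.

```bash
mkdir -p pics; cat > h.py <<'E'
import numpy as np,cv2
from plant import bot,get_image
def grab(n,tag):
    d=get_image(n); cv2.imwrite(f'pics/{tag}.png',d['pixels']); np.savez(f'pics/{tag}.npz',**d); return d
def load(tag): return dict(np.load(f'pics/{tag}.npz'))
def cam(d):
    h=d['pixels'].shape[0]; f=h/2/np.tan(np.radians(float(d['fov_y']))/2); V=d['view']; return f,V[:3,:3],V[:3,3]
def ray(d,u,v):
    f,R,t=cam(d); c=np.array([(u-d['cx'])/f,(v-d['cy'])/f,1.]); return -R.T@t,R.T@c
def onz(d,u,v,z):
    o,r=ray(d,u,v); return o+r*(z-o[2])/r[2]
def pts(d):
    f,R,t=cam(d); h,w=d['range_z'].shape; u,v=np.meshgrid(np.arange(w),np.arange(h)); z=d['range_z']
    c=np.stack([(u-d['cx'])/f*z,(v-d['cy'])/f*z,z],-1); return (c-t)@R
def proj(d,p):
    f,R,t=cam(d); c=R@np.asarray(p)+t; return c[0]/c[2]*f+d['cx'],c[1]/c[2]*f+d['cy']
E
python3 - <<'E'
from h import *
a=grab('side','s0');b=grab('top','t0')
for d in(a,b): o,r=ray(d,d['cx'],d['cy']);print(o,r,d['fov_y'],d['cx'],d['cy'])
print(bot.sense())
E
```

```text
[ 0.03654545 -0.59522749  0.9007606 ] [ 0.50040035  0.51371942 -0.69691595] 50.95257991546603 283.88805829066865 202.58345243525045
[ 0.49404289 -0.02013903  1.2929449 ] [ 0.09431533  0.01865155 -0.99536764] 44.35813480704572 273.2035709491604 203.05783751286518
{'time': 0.1, 'joint_pos': array([ 6.39752484e+01,  7.51245171e+00,  8.53233282e+01, -1.06185798e-03,
        8.72630305e+01, -4.89244859e+00]), 'qd': array([-0.00214371,  0.10920079, -0.30979428,  0.08337225, -0.0729534 ,
        0.00308955]), 'joint_torque': array([ 7.93989311e-04, -5.61337960e+01, -4.93096590e+01,  7.70473899e-02,
        2.90251721e-02, -5.85551925e-05]), 'eef_pos': array([0.21606017, 0.55918046, 0.21767218]), 'tool_rot': array([-89.99262959,   0.09854077,  68.86775498]), 'ft_force': array([0.51529173, 0.36497053, 0.05265265]), 'torque': array([-0.00515002,  0.07988773,  0.04118832]), 'opening': 0.093360162722329}
```

View pics/s0.png

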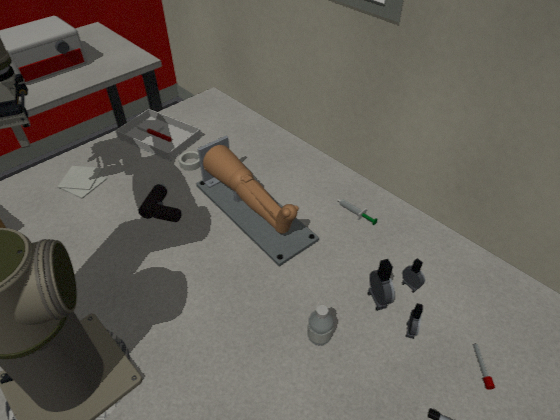

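View pics/t0.png

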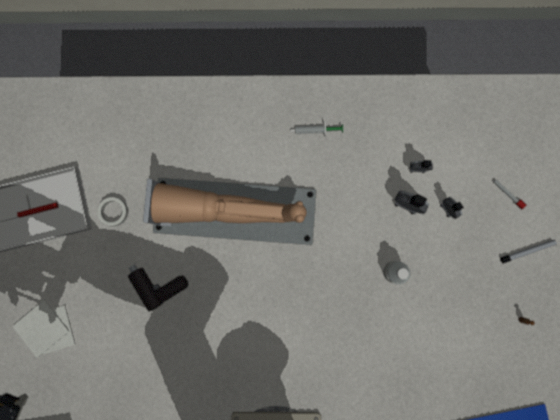

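The largest gauge is at about (382,285) in side and (410,203) in top; the knee is on the left (+y) and the toes on the right. Next, the gauge and the leg close up.

```bash
python3 - <<'E'
from h import *
a=load('s0');b=load('t0')
c1=cv2.resize(a['pixels'][250:320,350:440],None,fx=4.4,fy=4.4,interpolation=2)
c2=cv2.resize(b['pixels'][150:225,380:475],None,fx=4.1,fy=4.1,interpolation=2)
c3=cv2.resize(b['pixels'][170:250,140:325],None,fx=4,fy=4,interpolation=2)
o=np.zeros((310+320,790,3),np.uint8);o[:308,:396]=c1[:308,:396];o[:min(307,c2.shape[0]),400:400+c2.shape[1]]=c2[:307];o[310:630,:740]=c3
cv2.imwrite('pics/c0.png',cv2.resize(o,None,fx=.95,fy=.95))
for d,n,(u0,u1,v0,v1) in((a,'s',(360,402,250,315)),(b,'t',(385,432,185,220))):
    P=pts(d)[v0:v1,u0:u1].reshape(-1,3);ok=d['range_z'][v0:v1,u0:u1].ravel()>0
    P=P[ok]; 
    for lo,hi in((.02,.095),(.1,.14),(.14,.16)):
        Q=P[(P[:,2]>lo)&(P[:,2]<hi)];print(n,lo,len(Q),Q.mean(0) if len(Q) else'',Q.min(0) if len(Q) else'',Q.max(0) if len(Q) else '')
# leg in top: height profile, by column
P=pts(b)
for u in range(150,312,6):
    col=P[175:250,u]; i=col[:,2].argmax(); m=col[:,2]>col[i,2]-.003
    print(u,175+i,np.round(col[m].mean(0),4),m.sum())
E
```

```text
s 0.02 573 [ 0.59950581 -0.3325781   0.06390787] [ 0.5816342  -0.36607542  0.02040635] [ 0.62345111 -0.28611844  0.09495879]
s 0.1 156 [ 0.60075891 -0.32862601  0.12006745] [ 0.59270343 -0.34034236  0.10018808] [ 0.61083204 -0.31044934  0.13996658]
s 0.14 90 [ 0.60700314 -0.32582746  0.14278413] [ 0.59353765 -0.33967403  0.14005338] [ 0.61957393 -0.31158176  0.14757452]
t 0.02 353 [ 0.60951538 -0.32082813  0.06782922] [ 0.58417922 -0.36561088  0.02002252] [ 0.63928016 -0.28895723  0.09481615]
t 0.1 72 [ 0.60625088 -0.32111123  0.12176625] [ 0.59554598 -0.33811609  0.10092402] [ 0.62224635 -0.31217409  0.13999408]
t 0.14 96 [ 0.60972223 -0.32619476  0.14363771] [ 0.59785921 -0.34029234  0.14008555] [ 0.62283187 -0.31217445  0.14860965]
150 195 [0.6333 0.2804 0.1403] 15
156 202 [0.6046 0.2675 0.1345] 2
162 198 [0.6127 0.2545 0.1327] 2
168 181 [ 0.494  -0.0201  1.2929] 1
174 205 [0.6059 0.2277 0.1291] 10
180 205 [0.6    0.2132 0.1329] 1
186 209 [0.6043 0.2008 0.1263] 5
192 204 [0.6004 0.1867 0.1282] 2
198 244 [ 0.494  -0.0201  1.2929] 1
204 207 [0.6018 0.1606 0.1198] 7
210 205 [0.5994 0.1465 0.1215] 6
216 184 [ 0.494  -0.0201  1.2929] 1
222 211 [0.5918 0.1191 0.1197] 3
228 206 [0.5955 0.1066 0.1087] 5
234 206 [0.5962 0.0927 0.1085] 2
240 213 [0.5925 0.0792 0.1033] 4
246 209 [0.5905 0.0651 0.1057] 2
252 228 [ 0.494  -0.0201  1.2929] 1
258 179 [ 0.494  -0.0201  1.2929] 1
264 183 [ 0.494  -0.0201  1.2929] 1
270 180 [ 0.494  -0.0201  1.2929] 1
276 207 [ 0.5922 -0.0042  0.0932] 3
282 212 [ 0.5861 -0.0182  0.1008] 1
288 216 [ 0.5785 -0.0319  0.1249] 2
294 209 [ 0.5842 -0.0452  0.1384] 9
300 219 [ 0.5749 -0.0585  0.1414] 7
306 212 [ 0.5852 -0.0727  0.1262] 4
```

View pics/c0.png

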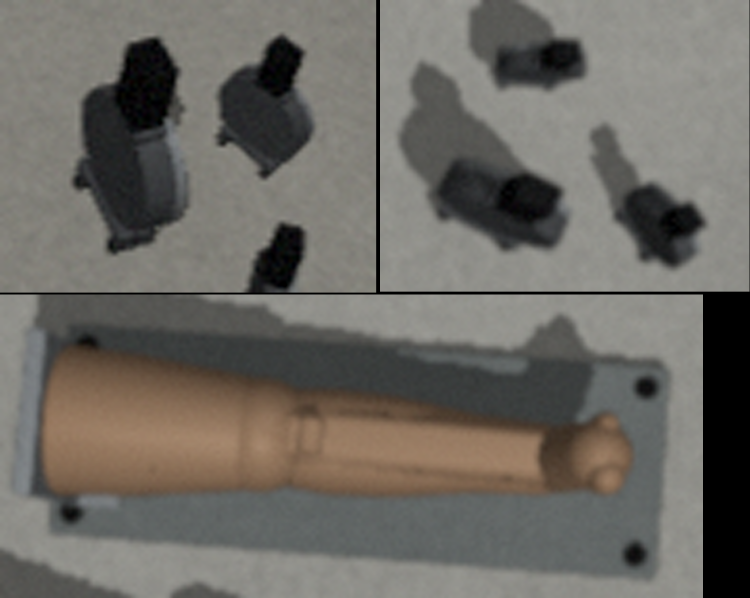

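The crops show the back of the large gauge towards the side camera, with the bezel on its +x/-y side and the heel on the +y side. On the leg, the bump's ankle-side face is near top pixel (224,206) and the flat ends near (283,212).

```bash
python3 - <<'E'
from h import *
a=load('s0');b=load('t0')
for d,n,(u0,u1,v0,v1) in((a,'s',(366,398,255,315)),(b,'t',(385,432,185,220))):
    P=pts(d)[v0:v1,u0:u1].reshape(-1,3); g=d['pixels'][v0:v1,u0:u1].max(2).ravel()
    B=P[(P[:,2]>.1)&(P[:,2]<.16)]; H=P[(P[:,2]>.04)&(P[:,2]<.092)]
    r=cv2.minAreaRect(np.float32(B[B[:,2]>.135][:,:2]*1000)); c=np.median(B[B[:,2]>.135],0)
    w,V=np.linalg.eigh(np.cov(H[:,:2].T)); x=V[:,1]; print(n,'grip rect',r,'top med',c,'housing dir yaw',np.degrees(np.arctan2(x[1],x[0]))%180,H.mean(0),np.sqrt(w))
# grip top contour by colour in top view, at z=.144
m=(b['pixels'].max(2)<28).astype(np.uint8);m[:185]=0;m[220:]=0;m[:,:385]=0;m[:,432:]=0
ct=max(cv2.findContours(m,0,2)[0],key=cv2.contourArea); q=np.array([onz(b,*p,.135)[:2]*1000 for p in ct[:,0]],np.float32);print('dark grip',cv2.minAreaRect(q),len(ct))
# leg flat plane: robust
for d in (b,a):
    P=pts(d).reshape(-1,3); P=P[d['range_z'].ravel()>0]
    e=np.array([-.08,-1.]);e/=np.linalg.norm(e);nrm=np.array([1,-.08])/np.hypot(1,.08)
    o=np.array([.596,.105]); s=(P[:,:2]-o)@e; t=(P[:,:2]-o)@nrm
    k=(s>-.08)&(s<.12)&(abs(t)<.03)&(P[:,2]>.07)&(P[:,2]<.15); 
    for lo in np.arange(-.07,.12,.01):
        r=[]
        for tl in np.arange(-.021,.022,.006):
            z=P[k&(s>=lo)&(s<lo+.01)&(abs(t-tl)<.003)][:,2]; r.append('%.1f'%(np.median(z)*1000) if len(z)>2 else '--')
        print('%.3f'%(lo+.005),r)
E
```

```text
s grip rect ((607.5303955078125, -325.36614990234375), (26.629425048828125, 20.150712966918945), 59.03413772583008) top med [ 0.60575758 -0.32660526  0.14222998] housing dir yaw 72.8059310704433 [ 0.59925946 -0.33444558  0.06922731] [0.00647993 0.02303703]
t grip rect ((609.4940795898438, -326.5233154296875), (26.00958251953125, 20.373565673828125), 64.95172882080078) top med [ 0.60902403 -0.32617099  0.1432268 ] housing dir yaw 59.08807218670975 [ 0.61056458 -0.32069316  0.07357767] [0.00781847 0.02590755]
dark grip ((608.106689453125, -320.78741455078125), (29.771644592285156, 24.436111450195312), 62.81679153442383) 23
-0.065 ['114.9', '118.3', '119.2', '119.7', '121.9', '120.1', '116.9', '112.7']
-0.055 ['113.7', '115.7', '119.4', '118.7', '119.7', '118.9', '116.4', '112.1']
-0.045 ['114.2', '117.8', '120.3', '119.0', '120.1', '118.8', '116.4', '112.7']
-0.035 ['109.3', '111.3', '114.8', '116.0', '115.3', '114.8', '112.7', '112.0']
-0.025 ['99.1', '109.3', '113.8', '115.5', '115.1', '114.6', '105.8', '101.9']
-0.015 ['98.5', '105.0', '113.7', '114.5', '114.8', '115.5', '103.2', '9
[... 1627 characters left out ...]
 '--', '91.6']
0.025 ['95.0', '99.7', '100.9', '101.6', '103.7', '100.8', '100.2', '--']
0.035 ['90.7', '97.4', '100.9', '100.3', '100.2', '100.3', '--', '90.8']
0.045 ['90.0', '96.3', '100.3', '98.6', '100.2', '100.0', '--', '--']
0.055 ['84.6', '94.3', '98.1', '98.0', '97.9', '98.1', '--', '--']
0.065 ['81.0', '93.6', '96.5', '97.3', '96.2', '97.1', '--', '--']
0.075 ['78.1', '91.8', '94.7', '95.3', '97.3', '95.0', '--', '--']
0.085 ['74.5', '87.5', '92.8', '95.1', '95.0', '93.2', '90.5', '--']
0.095 ['75.7', '89.8', '92.9', '92.8', '92.5', '92.4', '--', '--']
0.105 ['71.7', '84.7', '91.5', '91.3', '90.7', '90.7', '--', '--']
0.115 ['75.4', '85.8', '90.3', '91.2', '90.9', '--', '--', '--']
```

```bash
cat >> h.py <<'E'
from scipy.spatial.transform import Rotation as Ro
def cur():
    s=bot.sense(); return s['eef_pos'],Ro.from_euler('xyz',s['tool_rot'],degrees=True),s
def to(p,R):
    p0,R0,s=cur(); print('t',round(s['time'],3),'shift',np.round(R0.inv().apply(np.asarray(p)-p0)*1000,1),'turn',np.round((R0.inv()*R).as_rotvec(),4))
def down(yaw): return Ro.from_euler('xyz',[-90,0,yaw],degrees=True)
E
python3 -c "
from h import *
to([.608,-.326,.26],down(62))"
```

```text
t 0.1 shift [-684.4  -41.2 -684.7] turn [-0.      0.1199 -0.0017]
```

```bash
r='[[-684,-41,-685],[0,0.12,0],50]'; python3 -m jog '[[[-684,-41,-685],[0,0.12,0],50],[[-684,-41,-685],[0,0.12,0],50],[[-684,-41,-685],[0,0.12,0],50],[[-684,-41,-685],[0,0.12,0],50],[[-684,-41,-685],[0,0.12,0],50]]'
python3 -c "
from h import *
to([.608,-.326,.26],down(62))"
```

```text
time: 0.72
eef_pos: [0.3431, 0.2724, 0.2316]
tool_rot: [-90.0, 0.0, 62.0]
ft_force: [1.7, 0.2, 0.4]
opening: 0.0511
t 0.725 shift [-404.1  -28.3 -514.7] turn [ 0.0001  0.0004 -0.0001]
```

```bash
python3 -m jog '[[[-404,-28,-515],[0,0,0],50],[[-404,-28,-515],[0,0,0],50],[[-404,-28,-515],[0,0,0],50],[[-404,-28,-515],[0,0,0],50],[[-404,-28,-515],[0,0,0],50]]'
python3 -c "
from h import *
to([.608,-.326,.26],down(62))"
```

```text
time: 1.35
eef_pos: [0.4695, -0.0133, 0.2452]
tool_rot: [-90.0, -0.0, 62.0]
ft_force: [0.2, 0.4, 0.5]
opening: 0.0499
t 1.35 shift [-211.   -14.9 -269.2] turn [ 0.     -0.0003  0.0002]
```

```bash
python3 -m jog '[[[-211,-15,-269],[0,0,0],50],[[-211,-15,-269],[0,0,0],50],[[-211,-15,-269],[0,0,0],50],[[-211,-15,-269],[0,0,0],50],[[-211,-15,-269],[0,0,0],50]]'
python3 -m jog '[[[-14,0,-18],[0,0,0],50],[[-14,0,-18],[0,0,0],50],[[-14,0,-18],[0,0,0],50],[[-14,0,-18],[0,0,0],50],[[-14,0,-18],[0,0,0],50]]'
python3 - <<'E'
from h import *
to([.608,-.326,.104],down(62)); d=grab('side','s1'); 
c=d['pixels'][190:330,320:460]; cv2.imwrite('pics/c1.png',cv2.resize(c,None,fx=4,fy=4,interpolation=2))
E
```

```text
time: 1.98
eef_pos: [0.596, -0.2986, 0.2584]
tool_rot: [-90.0, -0.0, 62.0]
ft_force: [0.7, 1.0, -0.1]
opening: 0.0499
time: 2.6
eef_pos: [0.605, -0.3165, 0.2595]
tool_rot: [-90.0, -0.0, 62.1]
ft_force: [-0.6, 0.6, -0.6]
opening: 0.0499
t 2.6 shift [ -7.  155.5  -7. ] turn [0.0007 0.001  0.    ]
```

View pics/c1.png

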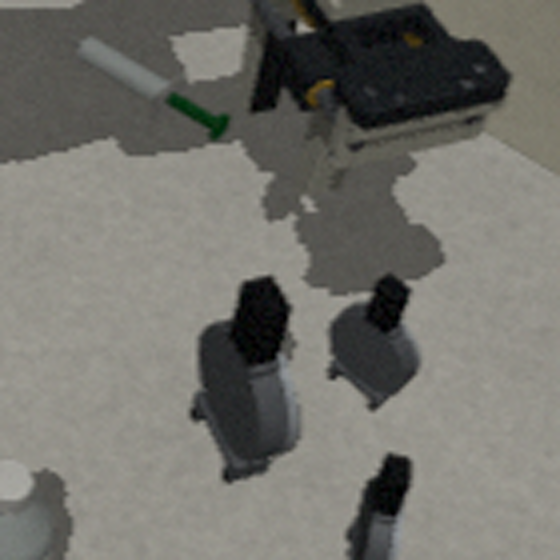

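The gripper is above and behind the gauge in view and nothing is disturbed. Now align and go down.

```bash
python3 -m jog '[[[-7,0,-7],[0,0,0],50],[[-7,60,-7],[0,0,0],50],[[-7,90,-7],[0,0,0],50],[[-7,100,-7],[0,0,0],50],[[-7,100,-7],[0,0,0],50]]'
python3 - <<'E'
from h import *
to([.608,-.326,.104],down(62)); 
s=grab('side','s2');t=grab('top','t2')
c=np.hstack([cv2.resize(s['pixels'][230:320,330:430],(440,396),interpolation=2),cv2.resize(t['pixels'][165:240,370:450],(352,330),interpolation=2) if 0 else cv2.resize(t['pixels'][160:250,370:450],(352,396),interpolation=2)])
cv2.imwrite('pics/c2.png',c)
E
```

```text
time: 3.28
eef_pos: [0.6079, -0.3273, 0.1591]
tool_rot: [-90.0, 0.0, 62.0]
ft_force: [0.7, 0.2, 0.8]
opening: 0.0501
t 3.275 shift [ 1.2 55.1  0.5] turn [-0.0003 -0.0003 -0.0001]
```

View pics/c2.png

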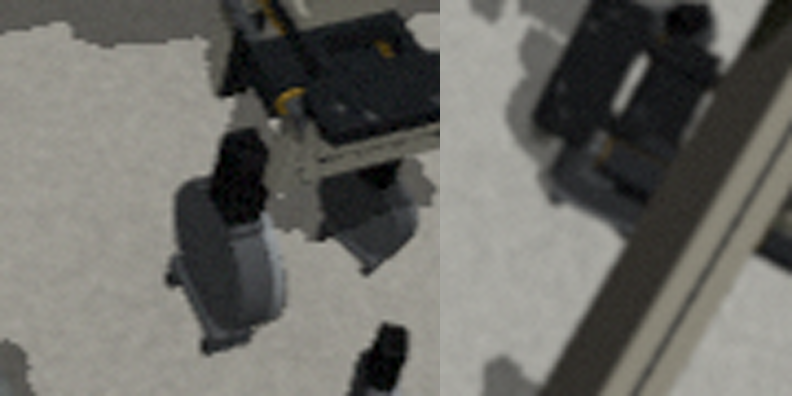

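The gripper body hovers over the grip and clears the small gauges. Checking with a projection, then going down.

```bash
python3 - <<'E'
from h import *
d=load('s2'); p,R,s=cur()
for q in (p,[.608,-.326,.144],p+R.apply([.025,0,0]),p-R.apply([.025,0,0])):
    u,v=proj(d,q);print('crop px',(u-330)*4.4,(v-230)*4.4)
E
python3 -m jog '[[[1,25,0],[0,0,0],50],[[1,45,0],[0,0,0],50],[[1,55,0],[0,0,0],50],[[1,55,0],[0,0,0],50],[[1,55,0],[0,0,0],30]]'
python3 -m jog '[[[0,0,0],[0,0,0],15],[[0,0,0],[0,0,0],15],[[0,0,0],[0,0,0],15],[[0,0,0],[0,0,0],15],[[0,0,0],[0,0,0],15]]'
```

```text
crop px 257.4165519211373 125.78025132342592
crop px 247.4605302572864 146.83364764184216
crop px 235.0813248550695 87.3809736533068
crop px 280.5860550913511 165.6138372135549
time: 4.0
eef_pos: [0.6088, -0.3264, 0.1049]
tool_rot: [-90.1, 0.0, 62.0]
ft_force: [0.4, -0.2, 0.7]
opening: 0.0441
time: 4.62
eef_pos: [0.6087, -0.3262, 0.1046]
tool_rot: [-90.1, -0.0, 62.0]
ft_force: [0.9, 0.6, 4.4]
opening: 0.0258
```

Opening 25.8 mm, so the grip is held across its 26 mm side as planned. Now I lift it and show the dial to the side camera to read the mark against the pointer.

```bash
python3 -m jog '[[[0,-10,0],[0,0,0],15],[[0,-40,0],[0,0,0],15],[[0,-80,0],[0,0,0],15],[[0,-130,0],[0,0,0],15],[[0,-170,0],[0,0,0],15]]'
python3 -c "
from h import *
to([.28,-.30,.65],down(-39.5))"
```

```text
time: 5.25
eef_pos: [0.608, -0.3262, 0.2759]
tool_rot: [-90.0, 0.0, 62.0]
ft_force: [0.2, 0.3, -2.1]
opening: 0.026
t 5.25 shift [-131.1 -374.1  301.8] turn [ 3.0000e-04  1.7712e+00 -1.0000e-04]
```

```bash
python3 -m jog '[[[-131,-374,302],[0,1.77,0],15],[[-131,-374,302],[0,1.77,0],15],[[-131,-374,302],[0,1.77,0],15],[[-131,-374,302],[0,1.77,0],15],[[-131,-374,302],[0,1.77,0],15]]'
python3 -c "
from h import *
to([.28,-.30,.65],down(-39.5))"
```

```text
time: 5.88
eef_pos: [0.4006, -0.3092, 0.5099]
tool_rot: [-90.0, 0.0, 7.9]
ft_force: [0.1, -0.7, -1.9]
opening: 0.026
t 5.875 shift [-118.3 -140.    25.7] turn [-1.000e-04  8.274e-01 -9.000e-04]
```

```bash
python3 -m jog '[[[-118,-140,26],[0,0.827,0],15],[[-118,-140,26],[0,0.827,0],15],[[-118,-140,26],[0,0.827,0],15],[[-118,-140,26],[0,0.827,0],15],[[-118,-140,26],[0,0.827,0],15]]'
python3 - <<'E'
from h import *
to([.28,-.30,.65],down(-39.5)); d=grab('side','s3'); p,R,_=cur(); u,v=map(int,proj(d,p+[0,0,-.049])); print(u,v)
c=d['pixels'][max(v-70,0):v+70,max(u-70,0):u+70]; cv2.imwrite('pics/c3.png',cv2.resize(c,None,fx=4,fy=4,interpolation=2))
E
```

```text
time: 6.5
eef_pos: [0.2811, -0.3008, 0.6495]
tool_rot: [-90.0, -0.1, -39.4]
ft_force: [0.0, 1.3, -2.7]
opening: 0.026
t 6.5 shift [-1.4 -0.5 -0.1] turn [0.0006 0.0012 0.0016]
256 156
```

View pics/c3.png

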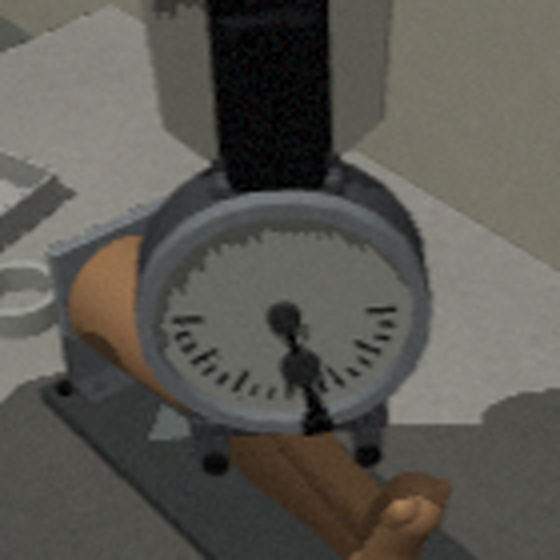

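The dial is in full view: pivot at crop (284,318), and a dark pointer with the mark towards (315,425) on the right (heel) side. The pointer may still be swinging, so I wait.

```bash
python3 -m jog '[[[0,0,0],[0,0,0],15],[[0,0,0],[0,0,0],15],[[0,0,0],[0,0,0],15],[[0,0,0],[0,0,0],15],[[0,0,0],[0,0,0],15]]'
python3 -m jog '[[[0,0,0],[0,0,0],15],[[0,0,0],[0,0,0],15],[[0,0,0],[0,0,0],15],[[0,0,0],[0,0,0],15],[[0,0,0],[0,0,0],15]]'
python3 - <<'E'
from h import *
d=grab('side','s4'); p,R,s=cur(); print(p,s['tool_rot'],s['opening']); u,v=map(int,proj(d,p+[0,0,-.049])); print(u,v)
c=d['pixels'][v-45:v+45,u-45:u+45]; cv2.imwrite('pics/c4.png',cv2.resize(c,None,fx=6.6,fy=6.6,interpolation=2))
E
```

```text
time: 7.18
eef_pos: [0.282, -0.3009, 0.6485]
tool_rot: [-90.0, 0.0, -39.1]
ft_force: [0.0, 0.3, -1.6]
opening: 0.026
time: 7.8
eef_pos: [0.282, -0.301, 0.6485]
tool_rot: [-90.0, -0.0, -39.1]
ft_force: [-0.1, -0.9, -2.4]
opening: 0.0263
[ 0.28197931 -0.30096605  0.64849249] [-9.00001525e+01 -7.99980733e-04 -3.91050325e+01] 0.02602520124276732
257 156
```

View pics/c4.png

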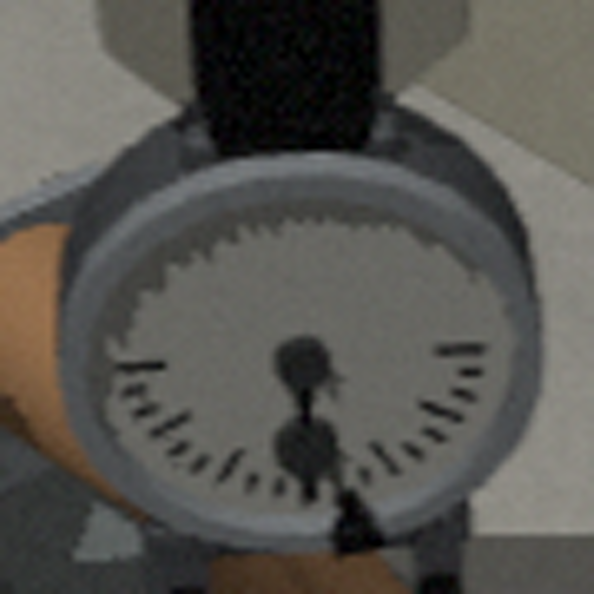

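```bash
cat >> h.py <<'E'
def dial(d,px,y,p,R):
    # gauge frame from tool: gauge x=-tool x, z=-tool y, y = z cross x = tool z? ; returns (x,z) mm from pivot on plane at gauge y (mm)
    G=np.stack([-R.apply([1,0,0]),R.apply([1,0,0])*0+np.cross(-R.apply([0,1,0]),-R.apply([1,0,0])),-R.apply([0,1,0])],1)
    o=p+G@np.array([0,0,-.1046])  # gauge origin when tcp height in gauge =104.6mm
    c,r=ray(d,*px); c=G.T@(c-o); r=G.T@r; q=c+r*(y/1000-c[1])/r[1]; return (q-[0,0,.056])*1000
E
python3 - <<'E'
from h import *
d=load('s4');p,R,s=cur(); u,v=map(int,proj(d,p+[0,0,-.049]))
f=lambda X,Y:(u-45+(X+.5)/6.6-.5,v-45+(Y+.5)/6.6-.5)
piv=dial(d,f(302,362),11,p,R);print('pivot',piv)
for n,q in dict(blob=(305,447),tip=(309,498),markin=(343,490),markout=(360,545)).items():
  for y in(9,12,15):
    w=dial(d,f(*q),y,p,R)-piv; w[1]=0; print(n,y,np.round(w,1),'r',np.linalg.norm(w).round(1),'ang',np.degrees(np.arctan2(-w[0],-w[2])).round(1))
E
```

```text
pivot [ 0.44628518 11.         -3.62924312]
blob 9 [  0.2   0.  -20.2] r 20.2 ang -0.6
blob 12 [  0.2   0.  -17.6] r 17.6 ang -0.8
blob 15 [  0.3   0.  -15. ] r 15.0 ang -1.0
tip 9 [ -0.    0.  -31.9] r 31.9 ang 0.1
tip 12 [ -0.    0.  -29.2] r 29.2 ang 0.0
tip 15 [  0.    0.  -26.5] r 26.5 ang -0.1
markin 9 [ -6.    0.  -30.5] r 31.1 ang 11.1
markin 12 [ -5.9   0.  -27.8] r 28.4 ang 11.9
markin 15 [ -5.8   0.  -25.1] r 25.8 ang 13.0
markout 9 [ -8.6   0.  -43.6] r 44.5 ang 11.1
markout 12 [ -8.5   0.  -40.8] r 41.7 ang 11.7
markout 15 [ -8.3   0.  -38. ] r 39.0 ang 12.4
```

Pointer tip at crop (309,498) reads 0° and the mark's inner end at (343,490) about 12°. I lean the gauge 12° in the air, a bit closer to the camera, to check this directly.

```bash
python3 -m jog '[[[-3,-25,-30],[0,0,0.1],15],[[-7,-50,-63],[0,0,0.21],15],[[-7,-50,-63],[0,0,0.21],15],[[-7,-50,-63],[0,0,0.21],15],[[-7,-50,-63],[0,0,0.21],15]]'
python3 -m jog '[[[0,0,0],[0,0,0],15],[[0,0,0],[0,0,0],15],[[0,0,0],[0,0,0],15],[[0,0,0],[0,0,0],15],[[0,0,0],[0,0,0],15]]'
python3 -m jog '[[[0,0,0],[0,0,0],15],[[0,0,0],[0,0,0],15],[[0,0,0],[0,0,0],15],[[0,0,0],[0,0,0],15],[[0,0,0],[0,0,0],15]]'
python3 - <<'E'
from h import *
d=get_image('side');im=d['pixels'].astype(float)
for i in range(7): im+=get_image('side')['pixels']
d['pixels']=(im/8).astype(np.uint8);np.savez('pics/s5.npz',**d)
p,R,s=cur(); print(p,s['tool_rot'],s['time']); u,v=map(int,proj(d,p-[0,0,.049])); print(u,v)
c=d['pixels'][v-42:v+48,u-45:u+45]; cv2.imwrite('pics/c5.png',np.clip(cv2.resize(c,None,fx=6.6,fy=6.6,interpolation=2)*1.4,0,255))
E
```

```text
time: 8.48
eef_pos: [0.2366, -0.3441, 0.6994]
tool_rot: [-90.0, 11.9, -39.1]
ft_force: [-0.6, 0.5, -2.2]
opening: 0.0258
time: 9.1
eef_pos: [0.2368, -0.3455, 0.6984]
tool_rot: [-90.0, 12.0, -39.1]
ft_force: [-0.1, -0.1, -3.3]
opening: 0.0257
time: 9.72
eef_pos: [0.2368, -0.3454, 0.6985]
tool_rot: [-90.0, 12.0, -39.1]
ft_force: [0.1, -0.9, -1.8]
opening: 0.0258
[ 0.23681723 -0.34541327  0.69849308] [-89.99832146  12.03271897 -39.10064472] 10.125
250 156[ WARN:0@2.341] global loadsave.cpp:1063 imwrite_ Unsupported depth image for selected encoder is fallbacked to CV_8U.
```

View pics/c5.png

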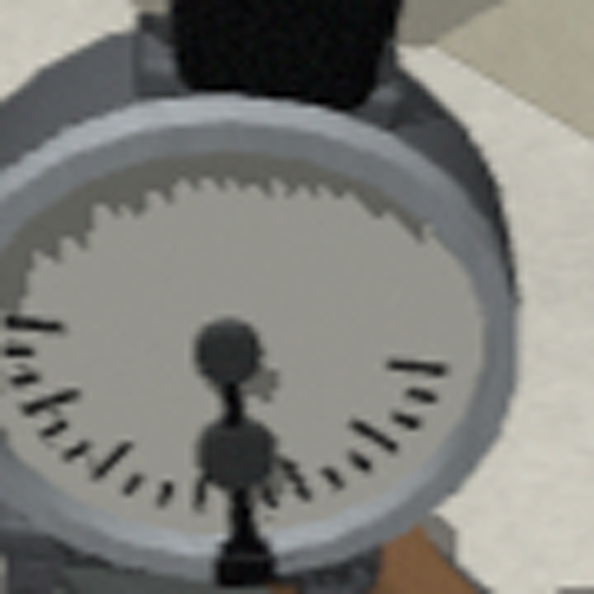

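The pointer lies nearly on the mark: pivot (227,352), weight (237,452), mark tab (245,560). Getting the residual numerically.

```bash
python3 - <<'E'
from h import *
d=load('s5');p,R,s=cur(); g=d['pixels'].max(2).astype(float)
print(d['view'][:3,:3]@R.apply([0,0,1]))
u,v=250,156
for r in range(158,205):
    x0=205+34
    seg=g[r,u-18:u+3]; w=np.clip(75-seg,0,None)
    if w.sum()>20:
        c=(w*np.arange(u-18,u+3)).sum()/w.sum(); 
        y=12
        q=dial(d,(c,r),y,p,R); print(r,round(c,2),round(w.sum()),np.round(q,1))
# plumb direction at pivot in image
for z in (0,-.03,-.042): print(proj(d,p+R.apply([0,.0486,-.012])+[0,0,z]))
E
```

```text
[-0.08709027 -0.6944596   0.71424166]
163 239.21 159 [ 0.4 12.   1.5]
164 239.19 263 [ 0.2 12.   0.4]
165 239.16 365 [ 0.1 12.  -0.8]
166 239.08 396 [-0.  12.  -1.9]
167 239.27 426 [-0.3 12.  -3.1]
168 239.01 404 [-0.3 12.  -4.2]
169 239.41 388 [-0.8 12.  -5.3]
170 239.46 382 [-1.  12.  -6.5]
171 239.82 282 [-1.5 12.  -7.6]
172 239.85 226 [-1.7 12.  -8.8]
173 239.98 207 [-2.  12.  -9.9]
174 239.91 171 [ -2.1  12.  -11.1]
175 240.02 151 [ -2.4  12.  -12.3]
176 240.03 150 [ -2.5  12.  -13.5]
177 240.0 215 [ -2.7  12.  -14.7]
178 240.31 307 [ -3.1  12.  -15.8]
179 240.57 362 [ -3.5  12.  -17. ]
180 240.64 452 [ -3.8  12.  -18.2]
181 240.51 479 [ -3.8  12.  -19.4]
182 240.45 480 [ -4.   12.  -20.6]
183 240.73 513 [ -4.4  12.  -21.8]
184 241.76 588 [ -5.5  12.  -22.9]
185 241.65 521 [ -5.6  12.  -24.2]
186 241.5 548 [ -5.6  12.  -25.4]
187 241.23 419 [ -5.6  12.  -26.7]
188 242.85 392 [ -7.3  12.  -27.7]
189 241.83 325 [ -6.5  12.  -29.1]
190 241.56 229 [ -6.4  12.  -30.4]
191 241.16 196 [ -6.3  12.  -31.7]
192 241.12 187 [ -6.4  12.  -33. ]
193 241.4 196 [ -6.8  12.  -34.2]
194 241.54 213 [ -7.2  12.  -35.5]
195 241.7 256 [ -7.5  12.  -36.8]
196 241.64 396 [ -7.6  12.  -38.1]
197 241.77 424 [ -8.   12.  -39.3]
198 241.99 421 [ -8.4  12.  -40.6]
199 241.7 577 [ -8.3  12.  -42. ]
200 242.79 677 [ -9.5  12.  -43.1]
201 243.76 863 [-10.6  12.  -44.3]
202 242.87 877 [-10.   12.  -45.8]
203 242.67 467 [-10.   12.  -47.1]
204 242.93 451 [-10.4  12.  -48.4]
(np.float64(239.37267265249923), np.float64(164.3317007928542))
(np.float64(241.53284453828326), np.float64(189.14815165393742))
(np.float64(242.33707800215245), np.float64(198.38733320624488))
```

The mark comes out at about 11.4–12°; I take 11.7° as the lean. Now to hover over the shin.

```bash
cat >> h.py <<'E'
YAW=85.7; SL=8.0
B=np.array([.5968,.115,.1074])
def Rl(lean): return down(YAW)*Ro.from_euler('z',lean,degrees=True)
Rs=Rl(-SL); E3=-Rs.apply([1,0,0]); N3=-Rs.apply([0,1,0])
def heel(lab=''):
    # heel foot axis point in bump frame (along shin, across, normal) mm, from measured tcp
    p,R,s=cur(); h=p+R.apply([.022,.1006,0]); d=(h-B)*1000; l=np.degrees(np.arcsin(-(-R.apply([0,1,0]))@np.array([-.0749,-.9972,0])))
    print(lab,'t',round(s['time'],2),'heel s,n,across',np.round([d@E3,d@N3,d@np.cross(N3,E3)],1),'lean',round(l,2),'F along shin',np.round(s['ft_force']@E3,1),'norm',np.round(s['ft_force']@N3,1),'rot',np.round(s['tool_rot'],2),'open',s['opening'])
def target(hs,hn,lean):
    R=Rl(lean); return B+E3*hs/1000+N3*hn/1000-R.apply([.022,.1006,0]),R
E
python3 -c "
from h import *
heel(); to(*target(29,60,-8)); print(target(29,60,-8)[0],E3,N3)"
```

```text
t 10.12 heel s,n,across [ 413.8  551.1 -324. ] lean -6.84 F along shin 0.6 norm -2.8 rot [-90.    12.03 -39.1 ] open 0.025542214978213264
t 10.125 shift [121.4 423.1 524.5] turn [-0.0769 -2.1837 -0.1986]
[0.59133743 0.04235021 0.25933922] [-0.07424904 -0.9874806  -0.1391731 ] [-0.01043502 -0.13878135  0.99026807]
```

```bash
python3 -m jog '[[[121,423,524],[-0.077,-2.184,-0.199],15],[[121,423,524],[-0.077,-2.184,-0.199],15],[[121,423,524],[-0.077,-2.184,-0.199],15],[[121,423,524],[-0.077,-2.184,-0.199],15],[[121,423,524],[-0.077,-2.184,-0.199],15]]'
python3 -c "
from h import *
heel(); to(*target(29,60,-8))"
```

```text
time: 10.75
eef_pos: [0.395, -0.1719, 0.5022]
tool_rot: [-84.1, 4.0, 13.6]
ft_force: [0.7, -1.6, -2.2]
opening: 0.0257
 t 10.75 heel s,n,across [ 243.2  330.5 -168.6] lean -4.38 F along shin 1.8 norm -1.9 rot [-84.12   3.98  13.59] open 0.025695940492071835
t 10.75 shift [257.4 241.  138.2] turn [-0.0442 -1.2675 -0.1158]
```

```bash
python3 -m jog '[[[257,241,138],[-0.044,-1.267,-0.116],15],[[257,241,138],[-0.044,-1.267,-0.116],15],[[257,241,138],[-0.044,-1.267,-0.116],15],[[257,241,138],[-0.044,-1.267,-0.116],15],[[257,241,138],[-0.044,-1.267,-0.116],15]]'
python3 -c "
from h import *
heel(); to(*target(29,60,-8))"
```

```text
time: 11.38
eef_pos: [0.5575, 0.0036, 0.3013]
tool_rot: [-87.0, -5.7, 66.5]
ft_force: [1.0, -1.5, -2.0]
opening: 0.0261
 t 11.38 heel s,n,across [ 68.  106.7 -25.3] lean -6.39 F along shin 1.7 norm -1.8 rot [-86.98  -5.72  66.46] open 0.02607462770025242
t 11.375 shift [ 44.6  45.8 -18. ] turn [-0.012  -0.3343 -0.0307]
```

```bash
python3 -m jog '[[[45,46,-18],[-0.012,-0.334,-0.031],15],[[45,46,-18],[-0.012,-0.334,-0.031],15],[[45,46,-18],[-0.012,-0.334,-0.031],15],[[45,46,-18],[-0.012,-0.334,-0.031],15],[[45,46,-18],[-0.012,-0.334,-0.031],15]]'
python3 - <<'E'
from h import *
heel(); to(*target(29,20,-8))
s=grab('side','s6');t=grab('top','t6')
c=np.hstack([cv2.resize(s['pixels'][90:250,180:330],(422,450),interpolation=2),cv2.resize(t['pixels'][150:270,180:280],(375,450),interpolation=2)]);cv2.imwrite('pics/c6.png',c)
E
```

```text
time: 12.0
eef_pos: [0.5916, 0.0406, 0.2618]
tool_rot: [-90.0, -8.0, 85.2]
ft_force: [-0.4, 0.9, -1.8]
opening: 0.0257
 t 12.0 heel s,n,across [30.4 62.7  0.7] lean -7.99 F along shin -0.6 norm -1.9 rot [-90.04  -7.99  85.18] open 0.025667749671216305
t 12.0 shift [ 1.4 42.7  0.4] turn [ 0.002  -0.009  -0.0002]
```

View pics/c6.png

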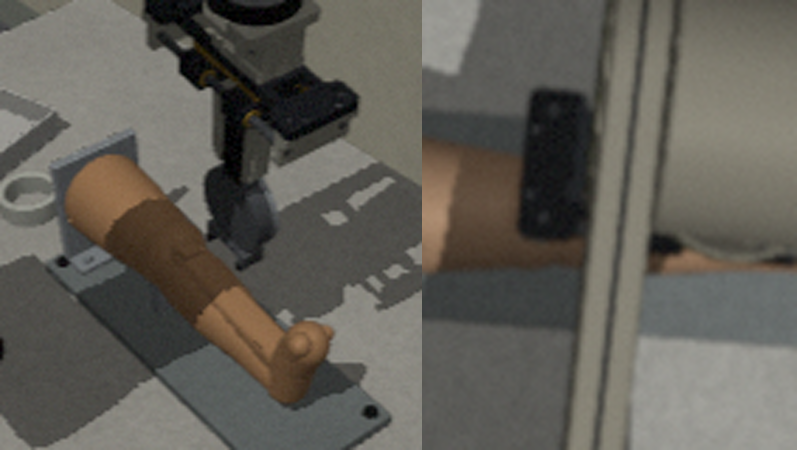

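The gauge hangs above the shin with its back to the side camera (dial away from the robot). Now a slow descent.

```bash
python3 -m jog '[[[1,20,0],[0.002,-0.009,0],15],[[1,40,0],[0.002,-0.009,0],15],[[1,50,0],[0.002,-0.009,0],15],[[1,52,0],[0.002,-0.009,0],15],[[1,52,0],[0.002,-0.009,0],15]]'
python3 -c "
from h import *
heel()"
python3 -m jog '[[[0,1,0],[0,0,0],15],[[0,2,0],[0,0,0],15],[[0,3,0],[0,0,0],15],[[0,4,0],[0,0,0],15],[[0,4,0],[0,0,0],15]]'
python3 -c "
from h import *
heel()"
```

```text
time: 12.72
eef_pos: [0.592, 0.0494, 0.2094]
tool_rot: [-89.9, -8.0, 85.8]
ft_force: [-0.8, 0.2, -1.9]
opening: 0.0262
 t 12.72 heel s,n,across [28.9  9.5 -0.1] lean -8.0 F along shin 0.2 norm -1.9 rot [-89.92  -8.    85.85] open 0.026202379082360724
time: 13.35
eef_pos: [0.5918, 0.05, 0.2052]
tool_rot: [-89.9, -8.0, 85.8]
ft_force: [0.3, -0.1, -1.8]
opening: 0.0258
 t 13.35 heel s,n,across [29.   5.3 -0.3] lean -8.0 F along shin 0.3 norm -1.8 rot [-89.9   -8.    85.84] open 0.025821864272412853
```

```bash
python3 -m jog '[[[0,0.7,0],[0,0,0],15],[[0,1.3,0],[0,0,0],15],[[0,2,0],[0,0,0],15],[[0,2,0],[0,0,0],15],[[0,2,0],[0,0,0],15]]'
python3 -c "
from h import *
heel()"
python3 -m jog '[[[0,0.7,0],[0,0,0],15],[[0,1.5,0],[0,0,0],15],[[0,1.5,0],[0,0,0],15],[[0,1.5,0],[0,0,0],15],[[0,1.5,0],[0,0,0],15]]'
python3 -c "
from h import *
heel()"
```

```text
time: 13.98
eef_pos: [0.592, 0.0502, 0.2034]
tool_rot: [-89.9, -8.0, 85.8]
ft_force: [-0.6, -0.6, -1.7]
opening: 0.0256
 t 13.97 heel s,n,across [29.   3.5 -0.2] lean -8.0 F along shin 0.9 norm -1.6 rot [-89.92  -8.    85.84] open 0.025641312441608822
time: 14.6
eef_pos: [0.5921, 0.0503, 0.202]
tool_rot: [-89.9, -8.0, 85.8]
ft_force: [-0.4, -3.4, 1.2]
opening: 0.0259
 t 14.6 heel s,n,across [29.1  2.1 -0. ] lean -7.99 F along shin 3.3 norm 1.6 rot [-89.93  -7.99  85.84] open 0.02594951363240373
```

Contact is made (about 3.5 N). Now sliding towards the knee.

```bash
python3 -m jog '[[[3,0,0],[0,0,0],15],[[6,0,0],[0,0,0],15],[[9,0,0],[0,0,0],15],[[12,0,0],[0,0,0],15],[[14,0,0],[0,0,0],15]]'
python3 -c "
from h import *
heel()"
python3 -m jog '[[[1.5,0,0],[0,0,0],15],[[3,0,0],[0,0,0],15],[[4.5,0,0],[0,0,0],15],[[6,0,0],[0,0,0],15],[[6,0,0],[0,0,0],15]]'
python3 -c "
from h import *
heel();print(bot.sense()['torque'])"
```

```text
time: 15.22
eef_pos: [0.5931, 0.0643, 0.204]
tool_rot: [-89.9, -8.0, 85.9]
ft_force: [0.7, -5.2, 2.9]
opening: 0.0262
 t 15.22 heel s,n,across [14.9  2.2 -0.1] lean -7.99 F along shin 4.7 norm 3.5 rot [-89.94  -7.99  85.85] open 0.026205471263624453
time: 15.85
eef_pos: [0.5936, 0.0702, 0.205]
tool_rot: [-90.0, -8.0, 85.9]
ft_force: [-0.5, -4.3, 4.2]
opening: 0.026
 t 15.85 heel s,n,across [ 8.9  2.3 -0. ] lean -8.0 F along shin 3.7 norm 4.8 rot [-89.95  -8.    85.85] open 0.026027589443840746
[-1.13344241  0.08211023 -0.02927071]
```

```bash
python3 -m jog '[[[0.7,-0.3,0],[0,0,0],15],[[1.4,-0.6,0],[0,0,0],15],[[2.1,-0.8,0],[0,0,0],15],[[2.8,-0.8,0],[0,0,0],15],[[3,-0.8,0],[0,0,0],15]]'
python3 -c "
from h import *
heel()"
python3 -m jog '[[[0.5,0,0],[0,0,0],15],[[1,0,0],[0,0,0],15],[[1.5,0,0],[0,0,0],15],[[1.5,0,0],[0,0,0],15],[[1.5,0,0],[0,0,0],15]]'
python3 -c "
from h import *
heel();print(bot.sense()['torque'])"
```

```text
time: 16.48
eef_pos: [0.5936, 0.073, 0.2058]
tool_rot: [-89.9, -8.0, 85.8]
ft_force: [0.0, -6.1, 3.7]
opening: 0.0257
 t 16.48 heel s,n,across [ 6.   2.7 -0.3] lean -8.0 F along shin 5.5 norm 4.5 rot [-89.91  -8.    85.85] open 0.025725755496136156
time: 17.1
eef_pos: [0.5937, 0.0746, 0.2061]
tool_rot: [-89.9, -8.0, 85.9]
ft_force: [-0.5, -4.8, 3.9]
opening: 0.0257
 t 17.1 heel s,n,across [ 4.4  2.8 -0.3] lean -8.01 F along shin 4.2 norm 4.6 rot [-89.91  -8.01  85.85] open 0.02569037136370193
[-1.05638369  0.07152438  0.01167994]
```

```bash
python3 -m jog '[[[0.5,0,0],[0,0,0],15],[[1,0,0],[0,0,0],15],[[1.5,0,0],[0,0,0],15],[[1.5,0,0],[0,0,0],15],[[1.5,0,0],[0,0,0],15]]'
python3 -c "
from h import *
heel()"
python3 -m jog '[[[0.5,0,0],[0,0,0],15],[[1,0,0],[0,0,0],15],[[1.2,0,0],[0,0,0],15],[[1.2,0,0],[0,0,0],15],[[1.2,0,0],[0,0,0],15]]'
python3 -c "
from h import *
heel();print(bot.sense()['torque'])"
```

```text
time: 17.73
eef_pos: [0.5938, 0.076, 0.2063]
tool_rot: [-89.9, -8.0, 85.8]
ft_force: [0.1, -4.8, 3.7]
opening: 0.0257
 t 17.73 heel s,n,across [ 2.9  2.7 -0.3] lean -8.01 F along shin 4.2 norm 4.4 rot [-89.91  -8.01  85.85] open 0.02574021255934878
time: 18.35
eef_pos: [0.5939, 0.077, 0.2065]
tool_rot: [-89.9, -8.0, 85.8]
ft_force: [-1.3, -5.9, 4.0]
opening: 0.026
 t 18.35 heel s,n,across [ 2.   2.8 -0.3] lean -7.99 F along shin 5.3 norm 4.8 rot [-89.92  -7.99  85.84] open 0.026022393175463086
[-1.27073654  0.1165855   0.04127634]
```

```bash
python3 -m jog '[[[0.5,0,0],[0,0,0],15],[[1,0,0],[0,0,0],15],[[1.5,0,0],[0,0,0],15],[[1.5,0,0],[0,0,0],15],[[1.5,0,0],[0,0,0],15]]'
python3 -c "
from h import *
heel()"
python3 -m jog '[[[0.4,0,0],[0,0,0],15],[[0.8,0,0],[0,0,0],15],[[1,0,0],[0,0,0],15],[[1,0,0],[0,0,0],15],[[1,0,0],[0,0,0],15]]'
python3 -c "
from h import *
heel();print(bot.sense()['torque'])"
```

```text
time: 18.98
eef_pos: [0.594, 0.0775, 0.2068]
tool_rot: [-89.9, -7.9, 85.8]
ft_force: [-1.4, -8.4, 4.9]
opening: 0.0261
 t 18.98 heel s,n,across [ 1.5  3.  -0.2] lean -7.9 F along shin 7.7 norm 6.0 rot [-89.92  -7.9   85.81] open 0.026108295908343765
time: 19.6
eef_pos: [0.5941, 0.0779, 0.207]
tool_rot: [-89.9, -7.8, 85.8]
ft_force: [-2.6, -11.4, 4.9]
opening: 0.0259
 t 19.6 heel s,n,across [ 1.3  3.1 -0.1] lean -7.84 F along shin 10.8 norm 6.5 rot [-89.92  -7.84  85.8 ] open 0.025875015433088334
[-2.76283145  0.51369515  0.07606209]
```

The heel has stopped: position stuck near s = 1.3 while the force along the shin rises from 4 to 11 N. Now rocking back over the heel foot.

```bash
python3 -m jog '[[[3.2,-0.7,0],[0,0,0.035],15],[[6.6,-1.4,0],[0,0,0.07],15],[[10.2,-2,0],[0,0,0.105],15],[[13.8,-2.3,0],[0,0,0.14],15],[[16.8,-2.5,0],[0,0,0.17],15]]'
python3 -c "
from h import *
heel();print(bot.sense()['torque']); to(*target(1.5,3,11.7))"
```

```text
time: 20.23
eef_pos: [0.5953, 0.0946, 0.2119]
tool_rot: [-89.9, 1.9, 85.8]
ft_force: [-1.2, -9.2, 6.0]
opening: 0.0262
 t 20.23 heel s,n,across [ 1.4  3.5 -0.2] lean 1.94 F along shin 8.3 norm 7.2 rot [-89.92   1.94  85.82] open 0.02618035192027987
[-2.47269868  0.23674538 -0.03095879]
t 20.225 shift [17.4 -1.8 -0. ] turn [-0.0011  0.0022  0.1703]
```

```bash
python3 -m jog '[[[3.4,-0.8,0],[0,0,0.035],15],[[7,-1.5,0],[0,0,0.07],15],[[10.6,-2.1,0],[0,0,0.105],15],[[14.2,-2.5,0],[0,0,0.14],15],[[17.1,-2.7,0],[0,0,0.17],15]]'
python3 -m jog '[[[0,0,0],[0,0,0],15],[[0,0,0],[0,0,0],15],[[0,0,0],[0,0,0],15],[[0,0,0],[0,0,0],15],[[0,0,0],[0,0,0],15]]'
python3 - <<'E'
from h import *
heel();print(bot.sense()['torque']); to(*target(1.5,3.5,11.7))
s=grab('side','s7');p,R,_=cur();u,v=map(int,proj(s,p-[0,0,.06])); print(u,v)
cv2.imwrite('pics/c7.png',cv2.resize(s['pixels'][v-45:v+45,u-50:u+50],None,fx=6.5,fy=6.5,interpolation=2))
# lean of the gauge seen from its top/back: rubber
E
```

```text
time: 20.85
eef_pos: [0.5964, 0.1116, 0.2141]
tool_rot: [-89.9, 11.7, 85.8]
ft_force: [-0.1, -9.5, 4.8]
opening: 0.0261
time: 21.48
eef_pos: [0.5963, 0.1116, 0.2139]
tool_rot: [-89.9, 11.6, 85.8]
ft_force: [-0.8, -9.4, 4.1]
opening: 0.0258
 t 21.48 heel s,n,across [ 1.7  3.8 -0.4] lean 11.63 F along shin 8.7 norm 5.3 rot [-89.89  11.63  85.83] open 0.025797315031775677
[-2.4875818  -0.03140645 -0.01017928]
t 21.475 shift [ 0.4  0.2 -0.2] turn [-0.0015  0.0023  0.0012]
249 168
```

View pics/c7.png

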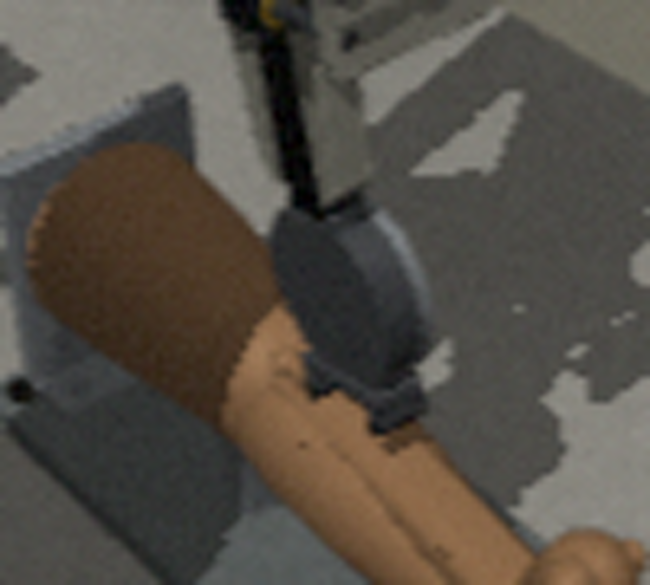

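The heel sits at the bump with the toe raised. I ease the push a little, then compare the gauge against the tool pose to check it has not turned in the grip.

```bash
python3 -m jog '[[[-0.3,-0.2,0],[0,0,0],15],[[-0.7,-0.5,0],[0,0,0],15],[[-0.7,-0.5,0],[0,0,0],15],[[-0.7,-0.5,0],[0,0,0],15],[[-0.7,-0.5,0],[0,0,0],15]]'
python3 - <<'E'
from h import *
heel();print(bot.sense()['torque'])
s=grab('side','s8')
p8,R8,_=cur(); p6=np.array([.5916,.0406,.2618]);R6=Ro.from_euler('xyz',[-90.04,-7.99,85.18],degrees=True)
out=[]
for d,p,R,dl in((load('s6'),p6,R6,0),(s,p8,R8,0)):
    G=lambda q,a=0: p+R.apply(Ro.from_euler('z',a,degrees=True).apply(np.array([-q[0],.1046-q[2],-q[1]])-[0,-.019,0])+[0,-.019,0])
    u,v=map(int,proj(d,G(np.array([0,0,.056])))); k=7; w=28
    im=cv2.resize(d['pixels'][v-w-6:v+w+14,u-w:u+w],None,fx=k,fy=k,interpolation=2); im=np.clip(im*1.7,0,255).astype(np.uint8)
    th=np.linspace(0,2*np.pi,24)
    P=[np.array([.04*np.cos(t),-.009,.056+.04*np.sin(t)]) for t in th]+[np.array([x,-.013,.004]) for x in(-.026,-.018,.018,.026)]
    for q in P:
        for a,c in((0,(0,255,0)),(4,(0,0,255))):
            x,y=proj(d,G(q,a)); cv2.circle(im,(int((x-u+w+.5)*k),int((y-v+w+6+.5)*k)),2,c,-1)
    out.append(im)
cv2.imwrite('pics/c8.png',np.hstack(out));print(np.hstack(out).shape)
E
```

```text
time: 22.15
eef_pos: [0.5963, 0.1115, 0.2141]
tool_rot: [-89.9, 11.6, 85.9]
ft_force: [0.5, -8.0, 2.9]
opening: 0.0258
 t 22.15 heel s,n,across [ 1.6  4.  -0.5] lean 11.58 F along shin 7.5 norm 4.0 rot [-89.88  11.58  85.85] open 0.025762910319536803
[-1.98218039 -0.22550508  0.03503129]
(532, 784, 3)
```

View pics/c8.png

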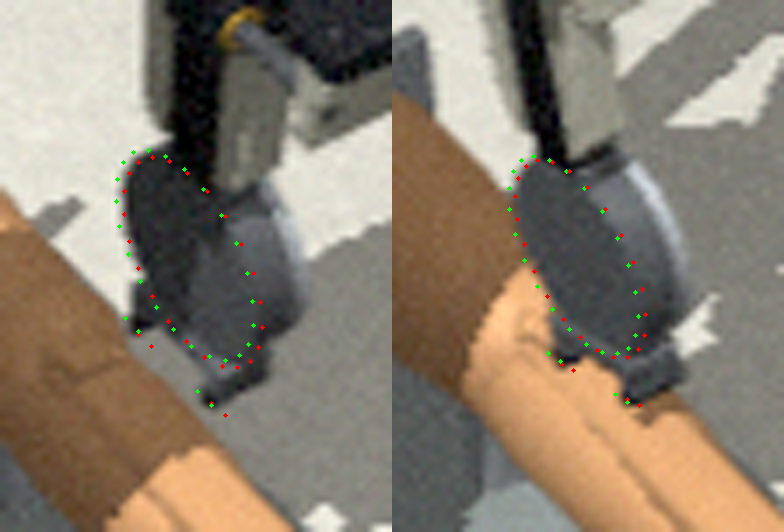

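The drawn points (green = tool pose) sit off by the same ~1 px both unloaded (left) and loaded (right). So the gauge has not turned in the grip, the heel is at the bump, and the toe is up. One hold to let it settle, then I hand it in.

```bash
python3 -m jog '[[[0,0,0],[0,0,0.002],15],[[0,0,0],[0,0,0.002],15],[[0,0,0],[0,0,0.002],15],[[0,0,0],[0,0,0.002],15],[[0,0,0],[0,0,0.002],15]]'
python3 -m jog '[[[0,0,0],[0,0,0],15],[[0,0,0],[0,0,0],15],[[0,0,0],[0,0,0],15],[[0,0,0],[0,0,0],15],[[0,0,0],[0,0,0],15]]'
python3 -c "
from h import *
heel(); bot.close_job()"
```

```text
time: 22.82
eef_pos: [0.5963, 0.1116, 0.2141]
tool_rot: [-89.9, 11.7, 85.9]
ft_force: [1.0, -6.9, 1.7]
opening: 0.0258
time: 23.45
eef_pos: [0.5963, 0.1116, 0.2141]
tool_rot: [-89.9, 11.7, 85.9]
ft_force: [1.3, -6.8, 2.9]
opening: 0.0259
 t 23.45 heel s,n,across [ 1.7  4.  -0.5] lean 11.69 F along shin 6.2 norm 3.9 rot [-89.87  11.69  85.86] open 0.025936529133458265
the job is handed in; nothing more can be done
```

I did the whole sequence and handed the job in at 23.5 s, with the gauge held still. No verdict was reported. I gripped the largest gauge across its grip, read the mark in the air and stood the gauge on the flat with the dial away from the robot. Then I slid it to the bump and rocked it back over the heel foot.

**Last checks:**
- **Lean:** it is 11.7°, by the tool pose. The mark came out at 11.4–12° in the side-camera pictures taken in the air. The dial faced away from both cameras on the shin, so I could not see the pointer on the mark there.
- **Heel foot:** it stopped firmly, with the force along the shin rising from about 4 to 11 N. At the end it was pushed against the bump with about 6 N and down on the shin with about 6 N once the gauge's weight is allowed for.
- **Bump position:** the stop came 2–3 mm nearer the knee than my camera estimate. I took the force rise as the true contact.
- **Grip:** a picture under load matched the unloaded one to about a pixel, so the gauge had not turned in the fingers.
- **Other things on the table:** I saw no contact with them, but I did not check them again at the end.

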